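# Fetch the chisel from a tool case that may be locked

### The arm

A 6-joint arm with a two-finger parallel gripper is mounted at the origin on a cart in front of the work surface, level with it; the furniture and walls round the work are solid. World frame = base frame: x ahead of the robot, y to its left, z up, the work surface at z = 0. Lengths are in m, angles in rad, forces in N, time in s.
With the tool pointing down it reaches from about 0.375 to 0.825 m from the base axis. Payload 5.5 kg.
Tool frame: the origin (TCP) lies at the very end of the fingers, on their centre line; the grasp point (between the pads) lies robot.grip_depth behind it (robot.grip_depth is the distance from the TCP to the grasp point, in m); z points along the fingers, y is the line along which they close (so a half turn about z gives the same grasp; the last joint's range is limited). The gripper opens to 85 mm and grips with 20 to 120 N. Pads are 22 mm wide; open, the fingers measure 114 mm over their backs; the gripper's body (76 mm by 85 mm) begins 54 mm behind the grasp point. The pads swing forward as they close: fully open they stand 13 mm farther back than shut.
Start: joints at [1.162, 0.314, -0.047, 1.21, 0, 1.571], TCP at [0.239, 0.551, 0.231] pointing down, gripper open.
Joint ranges: [-2.67, 2.67], [-0.69, 1.73], [-1.03, 1.25], [-2.08, 2.16], [-1.42, 1.45], [-3.14, 3.14]. Speed limits (rad/s): [2.39, 2.39, 3.01, 3.14, 3.14, 3.14].

### API

Orientations are given as [roll, pitch, yaw] about the fixed x, y, z axes, in that order (R = Rz(yaw) Ry(pitch) Rx(roll)).
In Python, from cell import robot gives the robot as it stands.
- The arm moves only by the tool nudge_tcp, called after "Emit:" in YAML: its name, and indented under it one key for each argument. Schema: {"type":"object","properties":{"plan":{"type":"array","items":{"type":"array","prefixItems":[{"type":"number"},{"type":"array","items":{"type":"number"},"minItems":3,"maxItems":3},{"type":"number"}],"minItems":3,"maxItems":3},"minItems":1,"maxItems":12},"only":{"type":"string"},"quiet":{"type":"boolean"},"lines":{"type":"string"}},"required":["plan"],"additionalProperties":false}. plan is a list of rows, 1 to 12 of them, each written [opening, [dx, dy, dz], turn]: the finger opening in m, then dx, dy, dz in shares of the most that a row can go, 1 being 62.5 mm, then a turn about the tool's z in fractions of the full range, 1 being pi rad; each row shifts and turns the commanded pose from where the row before left it, along the tool's axes as they then stand; what a row does not reach is not made up. A row lasts 1/8 s, in which the tool goes at most 0.0625 m and 0.188 rad, less where a joint would pass 70% of its speed; a pose out of reach is approached as far as the arm can. The fingers move at their own pace and stop on an object; the grip force is fixed at half the most. Time passes only in rows, so rows that do not move let the fingers close. The tool returns the time, the measured TCP pose, the force, the opening and the grip force at its end. only (a regular expression) keeps the lines of the reply that match it, lines (a string "A,B") keeps lines A to B, and quiet returns only ok. No shift or turn number may pass 1 either way. Input that does not fit is refused with a message, and nothing moves.
- robot.get_state(): the state, without advancing time (a new reading comes with each control period).
- robot.camera(name): name is "side" or "top" or "wrist"; returns the picture (480x640x3 uint8, red, green, blue); there is no depth.
- robot.camera_info(name): a dict with "mtx" (3x3 intrinsics, pixels), "k1" (the pictures are not rectified: a ray, as slopes to the right and down, at radius r is drawn at 1 + k1 r^2 times it, then the intrinsics apply), "R" (3x3) and "t" (3): a world point X has camera coordinates R X + t; the wrist camera has in their place "T_tool_cam" (4x4, takes a point from camera to tool coordinates, whose origin is the TCP and whose axes are the flange's). Camera axes: x right, y down, z forward; pixel columns grow to the right and rows downward; lengths in m; the calibration is good to about 2 mm. A picture is of the moment at which its call begins: read the wrist's pose just before it. camera_info takes no time and is no camera call.
- robot.sign_off(): hands the job in; it is judged then, once.
The state is a dict: "t": time; "joint_pos": joint angles; "qvel": joint speeds; "effort": joint torques, N m; "tool_pos": TCP position; "tool_rot": TCP orientation; "wrist_force": force on the tool from outside, world axes, zero at the start; "ft_torque": the same for the moment, N m; "grip_width": finger opening in m; "grasp_force": force on a finger pad.
Only numpy, scipy, OpenCV 4.12 (cv2) and the standard library are available. Lean on these libraries where they do the work, as an engineer would, in place of code of your own. Each camera call takes 0.05 s, during which the arm holds its last target. There are 200 camera calls.

### The job

Slide the lid of the wooden tool case fully open, take out the cold chisel and lay it flat inside the aluminium tool tray, without dropping it. The lid may or may not be locked by its round knob, and nothing shows which: try to slide it, and only if it stops short push it home, give the knob a quarter turn and try again. Leave the lid open and the pencil in the case, and do not shift or tip the jar, the bottle and the tin standing near by.

Things in the scene. Friction and masses are not known exactly. Their poses are not given: they have to be found in the camera images.
- tool_case: Fixed plywood case, open on top under its lid: 130 mm (its x) by 172 mm (its y) by 46 mm high outside, walls 6 mm, floor 8 mm, inside 118 x 160 mm. Origin: centre of its underside. The chisel lies along y, 1 to 3 mm from one long wall or the other, too near for a finger between; the wall's cut-out gives access, to push it inward. The pencil lies along the other long wall.
- cutout_near (a point): Middle of the lower edge of the finger cut-out in the case's long wall on its -x side. The cut-out is 64 mm wide along the case's y, open at the top; its lower edge is 10 mm above the bench, 2 mm above the inner floor. Closed fingertips can enter it from outside and push inward; it is too small to take the chisel out.
- cutout_far (a point): The same for the like cut-out in the long wall on the case's +x side.
- lid (a joint): Sliding of the lid, a 130 x 172 mm board on the case, top face 52.5 mm above the bench. 0 = shut; grows as it slides towards the case's +y; 0.165 m = fully open, when it hangs out over the +y end and the inside is clear. About 2 N of friction; it stays where it is left and cannot be lifted off. If locked it moves at most some 20 mm, then stops dead.
- lid_knob (a point): Centre of the black locking knob on the lid, at mid grip height; moves with the lid, and is its handle. Diameter 43 mm, fluted and alike all round, no mark; underside 55 mm, top 83 mm above the bench. Vertical axis, 59 mm from the case centre towards the case's +y when shut. Turns either way without stops against about 0.1 N m.
- lid_bar (a point): Unseen cross bar under the lid, on the knob's axis and turning with it. At about half of the knob's angles it catches the case's end wall (locked), at the others it passes a slot (free). At the start it may be either. If locked, a quarter turn (90 degrees) either way frees it; a free one would be locked by that. Turn only with the lid pushed home (0), or it jams.
- chisel: Dark steel cold chisel, 150 mm long (its y) x 22 mm wide x 16 mm high, 0.18 kg, lying flat. Origin: centre of its underside. Grip it across its width near the middle.
- chisel_mid (a point): Middle of the chisel, 8.5 mm above its underside and 3 mm along its y from its origin.
- pencil: Pencil, 135 x 8 x 6 mm, lying along the case's other long wall; stays in the case. Origin: centre of its underside.
- tool_tray: Fixed shallow aluminium tray, 84 mm (its x) x 190 mm (its y) x 14 mm high, walls and floor 3 mm, inside 78 x 184 mm. Origin: centre of its underside.
- jar: Bystander: brown screw jar, 62 mm diameter, 78 mm high, near the case's -y end. Origin: centre of its underside.
- bottle: Bystander: brown bottle, 52 mm diameter, 125 mm high, behind the case. Origin: centre of its underside.
- tin: Bystander: open metal tin, 66 mm diameter, 91 mm high, behind the case on the left. Origin: centre of its underside.
- lamp_arm (a point): Point on the arm of the fixed desk lamp at the bench's front right. The lamp fills about x 0.40 to 0.64, y -0.41 to -0.13 from the bench up to z 0.66 and lies between the robot's start and the work: swing the arm round drawn back (within 0.35 m of the base axis).

How it is judged:
By the outcome, as a careful person would: the job done as asked, in the order asked, and still so for the second after the job is handed in, with the robot touching nothing.
It also fails if it takes over 67 s, if anything falls off the work surface, if the arm or the gripper's body presses on something with over 40 N, if the wrist force passes 120 N, or if a joint passes its speed limit or range.

## Working session

There is one attempt and no reset: what is moved stays moved. The work goes in short steps, Python scripts to look and compute and a tool call to move; the robot and the scene stay as the last step left them, time stands still between calls to the robot, and variables do not carry over. Pictures are saved under pics/ and viewed, at most 10 in all, crops included, and the job is handed in when it is done.

```bash
ls; mkdir -p pics; python3 - <<'E'
from cell import robot
import cv2,numpy as np
s=robot.get_state();print({k:np.round(v,3).tolist() for k,v in s.items()},robot.grip_depth)
for n in("side","top"):
    im=robot.camera(n);cv2.imwrite(f"pics/{n}0.png",im[:,:,::-1])
    i=robot.camera_info(n);print(n,{k:np.round(v,4).tolist() for k,v in i.items()})
print(robot.camera_info("wrist"))
E
```

```text
cell.py
pics
{'t': 0.0, 'joint_pos': [1.162, 0.314, -0.048, 1.21, -0.0, 1.571], 'qvel': [-0.0, -0.001, -0.001, -0.002, -0.0, -0.0], 'effort': [-0.001, -53.959, 33.975, 0.019, -0.0, -0.0], 'tool_pos': [0.238, 0.55, 0.23], 'tool_rot': [-3.14, 0.0, 2.733], 'wrist_force': [-0.373, -0.823, 0.302], 'ft_torque': [-0.026, -0.025, -0.051], 'grasp_force': 0.0, 'grip_width': 0.085} 0.0187
side {'mtx': [[507.841, 0.0, 318.2364], [0.0, 507.841, 232.7977], [0.0, 0.0, 1.0]], 'k1': -0.0712, 'R': [[-0.6807, 0.7325, 0.0101], [0.6052, 0.5701, -0.5557], [-0.4127, -0.3722, -0.8313]], 't': [0.3557, -0.2259, 1.3835]}
top {'mtx': [[522.4449, 0.0, 328.7269], [0.0, 522.4449, 231.1115], [0.0, 0.0, 1.0]], 'k1': 0.0086, 'R': [[-0.0324, -0.9995, -0.0037], [-0.9739, 0.0324, -0.2247], [0.2247, -0.0036, -0.9744]], 't': [0.0688, 0.603, 1.2194]}
{'mtx': array([[390.14280715,   0.        , 319.03671618],
       [  0.        , 390.14280715, 243.63773114],
       [  0.        ,   0.        ,   1.        ]]), 'k1': 0.001878253747185675, 'T_tool_cam': array([[-3.33309900e-04, -9.58140667e-01, -2.86297660e-01,
         7.32192340e-02],
       [ 9.99999718e-01, -1.26494868e-04, -7.40872032e-04,
        -2.05766168e-04],
       [ 6.73644439e-04, -2.86297826e-01,  9.58140439e-01,
        -1.42706884e-01],
       [ 0.00000000e+00,  0.00000000e+00,  0.00000000e+00,
         1.00000000e+00]])}
```

View pics/top0.png

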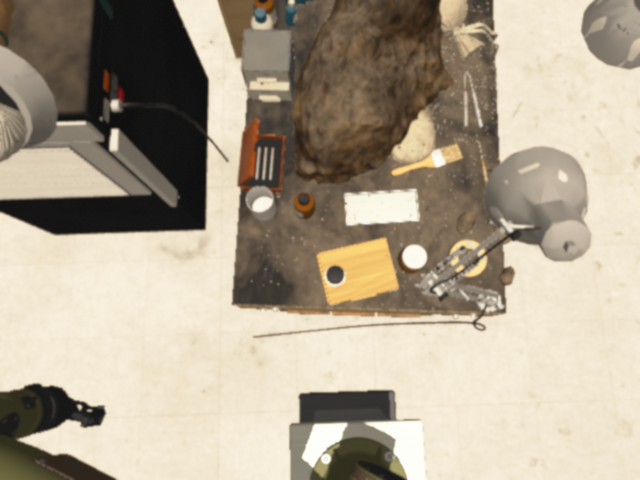

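View pics/side0.png

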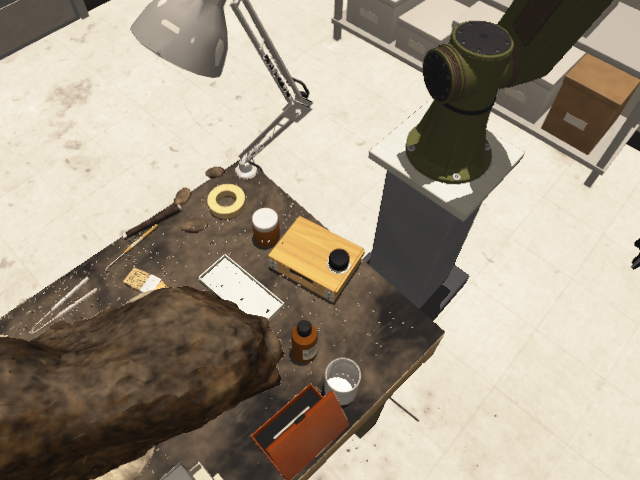

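The top picture shows the case lid with corners at about (318,252), (386,238), (399,290) and (330,304). The knob is at (335,275), the jar lid at (414,258), the tray spans (345,192) to (420,222), the bottle is at (305,203) and the tin at (261,203). The side view agrees: the knob is at (339,261) and the lamp is on the robot's right.

```bash
cat > h.py <<'E'
from cell import robot
import cv2,numpy as np
from scipy.spatial.transform import Rotation as Ro
def cam(n,s=None):
    i=robot.camera_info(n)
    if n=="wrist":
        T=i["T_tool_cam"];s=s or robot.get_state()
        Rt=Ro.from_euler('xyz',s["tool_rot"]).as_matrix()
        Rc=Rt@T[:3,:3];c=Rt@T[:3,3]+s["tool_pos"];R=Rc.T;t=-R@c
    else: R,t=np.array(i["R"]),np.array(i["t"])
    return i["mtx"],i["k1"],R,t
def to_plane(n,px,z,s=None):
    K,k,R,t=cam(n,s);px=np.atleast_2d(px).astype(float)
    d=cv2.undistortPoints(px.reshape(-1,1,2),K,np.array([k,0,0,0,0.])).reshape(-1,2)
    d=np.c_[d,np.ones(len(d))]@R;c=-R.T@t
    return c+d*((z-c[2])/d[:,2])[:,None]
def proj(n,X,s=None):
    K,k,R,t=cam(n,s)
    return cv2.projectPoints(np.atleast_2d(X).astype(float),cv2.Rodrigues(R)[0],t,K,np.array([k,0,0,0,0.]))[0].reshape(-1,2)
def tooldelta(s,X):
    return Ro.from_euler('xyz',s["tool_rot"]).as_matrix().T@(np.array(X)-s["tool_pos"])
E
python3 - <<'E'
from h import *
np.set_printoptions(precision=4,suppress=True)
_,_,R,t=cam("top");print("cam",-R.T@t)
c=to_plane("top",[(318,252),(386,238),(399,290),(330,304)],.0525);print("lid",c,np.linalg.norm(np.roll(c,-1,0)-c,axis=1),c.mean(0))
print("knob",to_plane("top",[(335,275)],.083),to_plane("side",[(339,259)],.083))
print("jar",to_plane("top",[(414,257)],.078),"bottle",to_plane("top",[(304,199)],.125),"tin",to_plane("top",[(261,199)],.091))
c=to_plane("top",[(345,192),(417,188),(420,219),(347,224)],.014);print("tray",c,np.linalg.norm(np.roll(c,-1,0)-c,axis=1),c.mean(0))
c=to_plane("side",[(302,218),(363,249),(334,297),(270,258)],.0525);print("lidside",c,np.linalg.norm(np.roll(c,-1,0)-c,axis=1),c.mean(0))
T=robot.camera_info("wrist")["T_tool_cam"]
im=robot.camera("wrist");cv2.imwrite("pics/w0.png",im[:,:,::-1])
E
```

```text
cam [0.3154 0.0537 1.324 ]
lid [[ 0.5565  0.0772  0.0525]
 [ 0.5864 -0.0929  0.0525]
 [ 0.4561 -0.1171  0.0525]
 [ 0.4277  0.0517  0.0525]] [0.1727 0.1325 0.1712 0.1313] [ 0.5067 -0.0203  0.0525]
knob [[0.4935 0.0376 0.083 ]] [[0.5032 0.0418 0.083 ]]
jar [[ 0.5317 -0.1549  0.078 ]] bottle [[0.6726 0.1057 0.125 ]] tin [[0.6863 0.2128 0.091 ]]
tray [[ 0.7212  0.0028  0.014 ]
 [ 0.7258 -0.1861  0.014 ]
 [ 0.6418 -0.188   0.014 ]
 [ 0.6348  0.0011  0.014 ]] [0.189  0.0839 0.1892 0.0864] [ 0.6809 -0.0926  0.014 ]
lidside [[ 0.4646 -0.1064  0.0525]
 [ 0.4321  0.0527  0.0525]
 [ 0.566   0.0852  0.0525]
 [ 0.5917 -0.0826  0.0525]] [0.1624 0.1378 0.1698 0.1294] [ 0.5136 -0.0128  0.0525]
```

Both views give the stated sizes: lid about 171 x 132 mm, tray about 189 x 85 mm. The case yaw is about 0.172 and the knob is near (0.496, 0.038). I'll turn the tool to yaw 1.743, so the fingers close along the case's x, and move above the knob.

The manual's scale: shifts go in shares of 62.5 mm and turns go in shares of pi rad. Converting my numbers, 0.165 rad is 0.0525.

Emit:
nudge_tcp:
  plan:
    - [0.085, [0, 0, 0], 0.0525]
    - [0.085, [0, 0, 0], 0.0525]
    - [0.085, [0, 0, 0], 0.0525]
    - [0.085, [0, 0, 0], 0.0525]
    - [0.085, [0, 0, 0], 0.0525]
    - [0.085, [0, 0, 0], 0.0525]

```text
t: 0.9
tool_pos: [0.2384, 0.5504, 0.2309]
tool_rot: [-3.141, 0.001, 1.737]
wrist_force: [1.0, 0.3, -0.2]
grip_width: 0.0848
grasp_force: 0.0
```

Emit:
nudge_tcp:
  plan:
    - [0.085, [-0.8, 0.24, 0], 0]
    - [0.085, [-0.8, 0.24, 0], 0]
    - [0.085, [-0.8, 0.24, 0], 0]
    - [0.085, [-0.8, 0.24, 0], 0]
    - [0.085, [-0.8, 0.24, 0], 0]
    - [0.085, [-0.8, 0.24, 0], 0]
    - [0.085, [-0.8, 0.24, 0], 0]
    - [0.085, [-0.8, 0.24, 0], 0]
    - [0.085, [-0.8, 0.24, 0], 0]
    - [0.085, [-0.8, 0.24, 0], 0]
    - [0.085, [-0.8, 0.24, 0], 0]
    - [0.085, [0, 0, 0], 0]

```text
t: 2.4
tool_pos: [0.4962, 0.0341, 0.231]
tool_rot: [-3.141, 0.001, 1.738]
wrist_force: [-1.1, 0.7, 0.3]
grip_width: 0.0853
grasp_force: 0.0
```

```bash
python3 - <<'E'
from h import *
s=robot.get_state();im=robot.camera("wrist")
P=proj("wrist",[(.496,.0375,.083),(.5067,-.0203,.0525)],s);print(s["tool_pos"],s["tool_rot"],P)
cv2.imwrite("pics/w1.png",im[:,:,::-1])
E
```

```text
[0.49620615 0.03407194 0.23095042] [-3.14142110e+00  6.37790441e-04  1.73763509e+00] [[320.24964571 221.52316448]
 [321.21924699 278.30278238]]
```

View pics/w1.png

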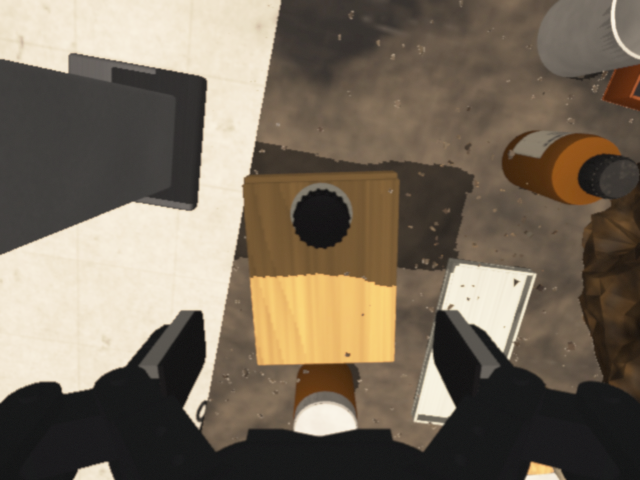

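The wrist picture shows the knob top at about (321,218). The lid corners are at about (245,181), (398,178), (394,361) and (257,364), the jar is just beyond the -y end and the tray is to the right.

```bash
python3 - <<'E'
from h import *
np.set_printoptions(precision=4,suppress=True)
s=robot.get_state()
c=to_plane("wrist",[(245,180),(398,178),(394,361),(257,364)],.0525,s);print(c,np.linalg.norm(np.roll(c,-1,0)-c,axis=1),c.mean(0))
d=c[[0,1]].mean(0)-c[[2,3]].mean(0);print("yaw",np.arctan2(-d[0],d[1]))
X=to_plane("wrist",[(321,218)],.083,s)[0];print(X,tooldelta(s,X))
c=to_plane("wrist",[(455,260),(536,272),(414,418),(498,430)],.014,s);print(c,np.linalg.norm(c[0]-c[1]),np.linalg.norm(c[0]-c[2]))
E
```

```text
[[ 0.4296  0.0561  0.0525]
 [ 0.5528  0.0787  0.0525]
 [ 0.5876 -0.0894  0.0525]
 [ 0.4606 -0.1145  0.0525]] [0.1252 0.1717 0.1295 0.1734] [ 0.5076 -0.0173  0.0525]
yaw 0.19189437217641797
[0.4951 0.042  0.083 ] [0.0063 0.001  0.1479]
[[ 0.6337  0.0071  0.014 ]
 [ 0.7153  0.0084  0.014 ]
 [ 0.6381 -0.1801  0.014 ]
 [ 0.7346 -0.1799  0.014 ]] 0.08164493965885222 0.18728877782607514
```

Scaled: 0.05 m is 0.8, 0.005 m is 0.08, -0.012 rad is -0.0038.

Emit:
nudge_tcp:
  plan:
    - [0.085, [0.08, 0.016, 0.64], -0.0038]
    - [0.085, [0, 0, 0.8], 0]
    - [0.085, [0, 0, 0.8], 0]
    - [0.085, [0, 0, 0.528], 0]
    - [0.085, [0, 0, 0], 0]
    - [0.03, [0, 0, 0], 0]
    - [0.03, [0, 0, 0], 0]
    - [0.03, [0, 0, 0], 0]
    - [0.03, [0, 0, 0], 0]
    - [0.03, [0, 0, 0], 0]

```text
t: 3.7
tool_pos: [0.4964, 0.0423, 0.0603]
tool_rot: [3.139, -0.0, 1.755]
wrist_force: [-3.5, 1.2, 8.9]
grip_width: 0.0411
grasp_force: 59.5
```

Emit:
nudge_tcp:
  plan:
    - [0.03, [0, 0, 0], 0]
    - [0.03, [0, 0, 0], 0]

```text
t: 3.95
tool_pos: [0.4964, 0.0423, 0.0603]
tool_rot: [3.139, -0.0, 1.755]
wrist_force: [-2.6, 1.0, 9.5]
grip_width: 0.0413
grasp_force: 59.5
```

Gripped at 41 mm. Now a careful slide test.

Scaled: 0.008 m is 0.128, -0.002 m is -0.032.

Emit:
nudge_tcp:
  plan:
    - [0.03, [0.128, 0, -0.032], 0]
    - [0.03, [0.128, 0, 0], 0]
    - [0.03, [0.128, 0, 0], 0]
    - [0.03, [0.096, 0, 0], 0]
    - [0.03, [0, 0, 0], 0]

```text
t: 4.58
tool_pos: [0.4903, 0.0727, 0.0606]
tool_rot: [3.14, -0.001, 1.756]
wrist_force: [4.5, 2.7, -4.8]
grip_width: 0.0413
grasp_force: 64.1
```

It moved 31 mm with low force, so the lid is free. Carry on to fully open.

Scaled: 0.02 m is 0.32, 0.006 m is 0.096.

Emit:
nudge_tcp:
  plan:
    - [0.03, [0.32, 0, 0], 0]
    - [0.03, [0.32, 0, 0], 0]
    - [0.03, [0.32, 0, 0], 0]
    - [0.03, [0.32, 0, 0], 0]
    - [0.03, [0.32, 0, 0], 0]
    - [0.03, [0.24, 0, 0], 0]
    - [0.03, [0.192, 0, 0], 0]
    - [0.03, [0.096, 0, 0], 0]
    - [0.03, [0.032, 0, 0], 0]
    - [0.03, [0, 0, 0], 0]

```text
t: 5.82
tool_pos: [0.4643, 0.2042, 0.0604]
tool_rot: [-3.14, -0.0, 1.755]
wrist_force: [-3.5, -1.4, 5.5]
grip_width: 0.0412
grasp_force: 65.3
```

Scaled: 0.003 m is 0.048, 0.002 m is 0.032.

Emit:
nudge_tcp:
  plan:
    - [0.03, [0.048, 0, 0], 0]
    - [0.03, [0.032, 0, 0], 0]
    - [0.03, [0, 0, 0], 0]

```text
t: 6.2
tool_pos: [0.4642, 0.2045, 0.0603]
tool_rot: [-3.141, 0.01, 1.753]
wrist_force: [-0.3, -16.0, 9.5]
grip_width: 0.041
grasp_force: 65.3
```

At the stop (16 N). Relax, release, rise and look into the case.

Scaled: -0.06 m is -0.96, -0.03 m is -0.48.

Emit:
nudge_tcp:
  plan:
    - [0.03, [-0.072, 0, 0], 0]
    - [0.085, [0, 0, 0], 0]
    - [0.085, [0, 0, 0], 0]
    - [0.085, [0, 0, 0], 0]
    - [0.085, [0, 0, 0], 0]
    - [0.085, [0, 0, -0.64], 0]
    - [0.085, [0, 0, -0.8], 0]
    - [0.085, [0, 0, -0.8], 0]
    - [0.085, [0, 0, -0.48], 0]
    - [0.085, [-0.96, 0.016, 0], 0]
    - [0.085, [-0.96, 0.016, 0], 0]
    - [0.085, [-0.96, 0.016, 0], 0]

```text
t: 7.7
tool_pos: [0.5012, 0.0269, 0.2306]
tool_rot: [3.141, 0.0, 1.756]
wrist_force: [2.4, -0.4, 0.4]
grip_width: 0.0851
grasp_force: 0.0
```

Emit:
nudge_tcp:
  plan:
    - [0.085, [0, 0, 0], 0]
    - [0.085, [0, 0, 0], 0]

```text
t: 7.95
tool_pos: [0.5008, 0.0285, 0.2302]
tool_rot: [-3.141, -0.001, 1.754]
wrist_force: [0.5, 0.7, -0.1]
grip_width: 0.0854
grasp_force: 0.0
```

```bash
python3 - <<'E'
from h import *
s=robot.get_state();im=robot.camera("wrist");print(s["tool_pos"],s["tool_rot"])
cv2.imwrite("pics/w2.png",im[:,:,::-1])
E
```

```text
[0.50080846 0.02849442 0.23021766] [-3.14143256e+00 -6.16415674e-04  1.75407156e+00]
```

View pics/w2.png

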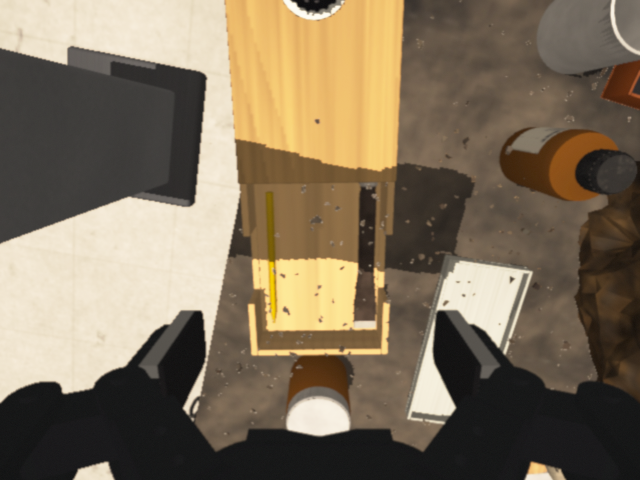

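The lid is open. The chisel lies along the +x wall, on the right at columns 354–376 and rows 186–328. The pencil is on the left at (270,193) to (274,320). The far cut-out spans about rows 235–305. I'll overlay the model to check the pose.

```bash
python3 - <<'E'
from h import *
np.set_printoptions(precision=4,suppress=True)
s=robot.get_state();im=cv2.imread("pics/w2.png")
c0=np.array([.507,-.0185,0]);yaw=.183
Rz=Ro.from_euler('z',yaw).as_matrix()
toC=lambda X:(X-c0)@Rz
print("chisel",toC(to_plane("wrist",[(360,186),(376,186),(375,328),(354,328)],.024,s)))
print("pencil",toC(to_plane("wrist",[(270,193),(274,320)],.014,s)))
print("rim -y corners",toC(to_plane("wrist",[(251,355),(387,353)],.046,s)))
print("knob",toC(to_plane("wrist",[(315,1)],.083,s)))
big=cv2.resize(im[150:370,210:420],None,fx=2.7,fy=2.7,interpolation=cv2.INTER_CUBIC)
def rect(x,y,z,col):
    P=np.array([(x[0],y[0],z),(x[1],y[0],z),(x[1],y[1],z),(x[0],y[1],z)])@Rz.T+c0
    p=(proj("wrist",P,s)-[210,150])*2.7
    cv2.polylines(big,[p.astype(np.int32)],True,col,1)
rect((-.065,.065),(-.086,.086),.046,(0,0,255));rect((-.059,.059),(-.08,.08),.008,(255,0,0))
rect((.059,.065),(-.032,.032),.010,(0,255,0));rect((-.065,-.059),(-.032,.032),.010,(0,255,0))
rect((.0355,.0575),(-.075,.075),.024,(255,0,255))
cv2.imwrite("pics/ov.png",big)
E
```

```text
chisel [[ 0.0385  0.0703  0.024 ]
 [ 0.0528  0.0704  0.024 ]
 [ 0.0579 -0.0713  0.024 ]
 [ 0.037  -0.0713  0.024 ]]
pencil [[-0.0435  0.0623  0.014 ]
 [-0.0439 -0.0679  0.014 ]]
rim -y corners [[-0.063  -0.0882  0.046 ]
 [ 0.067  -0.0858  0.046 ]]
knob [[-0.0009  0.1997  0.083 ]]
```

View pics/ov.png

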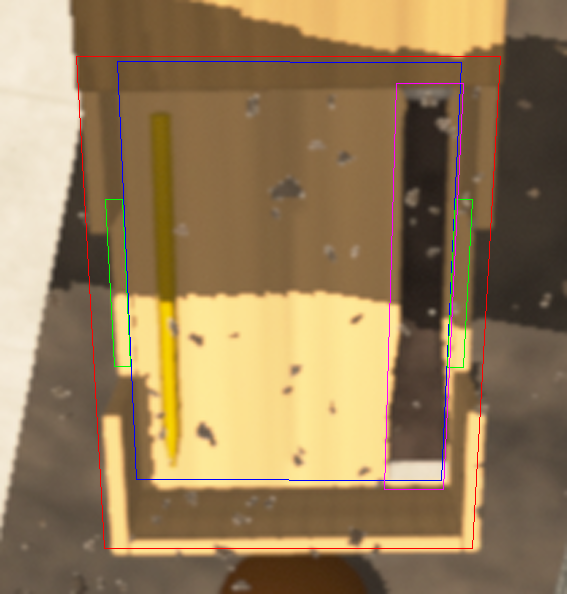

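The overlay fits to a couple of millimetres, and the chisel is centred at about case x +0.046. Its shank looks a bit narrower than its head. Next I go outside the far cut-out with the fingers closed, then descend to z 0.014.

Scaled: 0.05 m is 0.8, 0.046 m is 0.736.

Emit:
nudge_tcp:
  plan:
    - [0, [-0.384, 0.736, 0], 0]
    - [0, [-0.3728, 0.744, 0], 0]
    - [0, [0, 0, 0.8], 0]
    - [0, [0, 0, 0.8], 0]
    - [0, [0, 0, 0.64], 0]
    - [0, [0, 0, 0], 0]
    - [0, [0, 0, 0], 0]

```text
t: 8.88
tool_pos: [0.6015, -0.0001, 0.0918]
tool_rot: [3.14, 0.0, 1.756]
wrist_force: [0.4, 0.2, 0.3]
grip_width: 0.0004
grasp_force: 0.0
```

Emit:
nudge_tcp:
  plan:
    - [0, [0, 0, 0.64], 0]
    - [0, [0, 0, 0.48], 0]
    - [0, [0, 0, 0.096], 0]
    - [0, [0, 0, 0], 0]
    - [0, [0, 0, 0], 0]

```text
t: 9.5
tool_pos: [0.6023, -0.0012, 0.0164]
tool_rot: [3.138, 0.001, 1.755]
wrist_force: [0.2, 0.7, -0.7]
grip_width: 0.0001
grasp_force: 0.0
```

Scaled: -0.01 m is -0.16.

Emit:
nudge_tcp:
  plan:
    - [0, [0, -0.16, 0], 0]
    - [0, [0, -0.16, 0], 0]
    - [0, [0, 0, 0], 0]

```text
t: 9.88
tool_pos: [0.5795, -0.0051, 0.0144]
tool_rot: [-3.141, -0.0, 1.754]
wrist_force: [0.6, -0.1, 0.5]
grip_width: -0.0003
grasp_force: 0.0
```

Emit:
nudge_tcp:
  plan:
    - [0, [0, -0.096, 0], 0]
    - [0, [0, -0.096, 0], 0]
    - [0, [0, 0, 0], 0]

```text
t: 10.25
tool_pos: [0.5705, -0.007, 0.0153]
tool_rot: [3.138, 0.0, 1.755]
wrist_force: [3.3, 1.0, 4.5]
grip_width: -0.0004
grasp_force: 2.3
```

Emit:
nudge_tcp:
  plan:
    - [0, [0, -0.096, 0], 0]
    - [0, [0, -0.096, 0], 0]
    - [0, [0, 0, 0], 0]

```text
t: 10.62
tool_pos: [0.5625, -0.009, 0.0174]
tool_rot: [3.132, 0.001, 1.755]
wrist_force: [7.5, 1.9, 12.4]
grip_width: -0.0002
grasp_force: 6.5
```

There's an upward force of 12 N, so the tip may be riding on a bevel. I'll look.

```bash
python3 - <<'E'
from h import *
s=robot.get_state();im=robot.camera("wrist");b=robot.camera("side")
print(s["tool_pos"],s["wrist_force"])
a=cv2.resize(im,(480,360));c=cv2.resize(b[190:310,250:390],None,fx=2.9,fy=2.9,interpolation=cv2.INTER_CUBIC)[:,:320]
o=np.zeros((360,800,3),np.uint8);o[:,:480]=a;c=c[:348];o[:c.shape[0],480:480+c.shape[1]]=c
cv2.imwrite("pics/w3.png",o[:,:,::-1])
E
```

```text
[ 0.56253996 -0.00899401  0.01735143] [ 7.46678238  1.86781254 12.41543948]
```

View pics/w3.png

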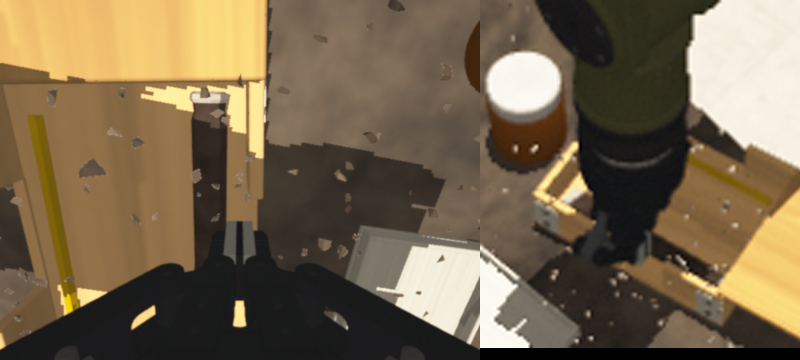

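The chisel seems to have shifted a little. Its top-end edges are at (192,100) and (228,100) in the scaled left panel. I'll measure it.

```bash
python3 - <<'E'
from h import *
np.set_printoptions(precision=4,suppress=True)
s=robot.get_state()
c0=np.array([.507,-.0185,0]);Rz=Ro.from_euler('z',.183).as_matrix();toC=lambda X:(X-c0)@Rz
for z in(.016,.024):print(z,toC(to_plane("wrist",np.array([(192,100),(228,100),(194,260)])*4/3,z,s)))
print("wall inner top",toC(to_plane("wrist",np.array([(248,150)])*4/3,.046,s)),"tip",toC(s["tool_pos"]),proj("wrist",s["tool_pos"],s)*.75)
E
```

```text
0.016 [[ 0.0336  0.0699  0.016 ]
 [ 0.0506  0.0699  0.016 ]
 [ 0.0308 -0.0158  0.016 ]]
0.024 [[ 0.0348  0.0701  0.024 ]
 [ 0.0509  0.0701  0.024 ]
 [ 0.0322 -0.0109  0.024 ]]
wall inner top [[0.0592 0.0515 0.046 ]] tip [ 0.0565 -0.0008  0.0173] [[240.0797 236.4082]]
```

Emit:
nudge_tcp:
  plan:
    - [0, [0, 0.128, 0], 0]
    - [0, [0, 0, 0.048], 0]
    - [0, [0, 0, 0], 0]
    - [0, [0, 0, 0], 0]

```text
t: 11.22
tool_pos: [0.5694, -0.0076, 0.014]
tool_rot: [3.134, 0.001, 1.755]
wrist_force: [4.6, 1.8, 16.2]
grip_width: -0.0002
grasp_force: 7.1
```

The tip rubs the cut-out's lower edge: it makes contact at TCP z ≈ 0.014, so effectively the tip sits a few mm lower than indicated. Raise 7 mm and push.

Scaled: -0.007 m is -0.112.

Emit:
nudge_tcp:
  plan:
    - [0, [0, 0, -0.112], 0]
    - [0, [0, 0, 0], 0]
    - [0, [0, 0, 0], 0]

```text
t: 11.6
tool_pos: [0.5649, -0.0079, 0.0179]
tool_rot: [-3.141, -0.0, 1.755]
wrist_force: [2.6, 0.5, 1.7]
grip_width: 0.0004
grasp_force: 1.2
```

Emit:
nudge_tcp:
  plan:
    - [0, [0, -0.096, 0], 0]
    - [0, [0, -0.096, 0], 0]
    - [0, [0, 0, 0], 0]

```text
t: 11.98
tool_pos: [0.552, -0.0102, 0.018]
tool_rot: [-3.14, -0.0, 1.755]
wrist_force: [0.6, -0.0, -0.5]
grip_width: 0.0001
grasp_force: 0.3
```

Now it slides freely. Push about 21 mm more, retreat, rise and look.

Scaled: -0.005 m is -0.08.

Emit:
nudge_tcp:
  plan:
    - [0, [0, -0.08, 0], 0]
    - [0, [0, -0.08, 0], 0]
    - [0, [0, -0.08, 0], 0]
    - [0, [0, -0.08, 0], 0]
    - [0, [0, 0, 0], 0]
    - [0, [0, 0, 0], 0]

```text
t: 12.72
tool_pos: [0.5331, -0.0139, 0.018]
tool_rot: [-3.141, 0.0, 1.755]
wrist_force: [1.3, 0.2, 0.3]
grip_width: 0.0003
grasp_force: 0.9
```

Emit:
nudge_tcp:
  plan:
    - [0, [0, 0.16, 0], 0]
    - [0, [0, 0, -0.8], 0]
    - [0, [0, 0, -0.8], 0]
    - [0, [0, 0, -0.8], 0]
    - [0.05, [0.32, -0.16, -0.8], 0]
    - [0.05, [0.32, -0.32, 0], 0]
    - [0.05, [0, 0, 0], 0]
    - [0.05, [0, 0, 0], 0]

```text
t: 13.72
tool_pos: [0.5068, 0.0219, 0.2177]
tool_rot: [-3.141, 0.0, 1.755]
wrist_force: [1.0, -0.6, -1.2]
grip_width: 0.0498
grasp_force: 0.0
```

```bash
python3 - <<'E'
from h import *
s=robot.get_state();im=robot.camera("wrist");print(s["tool_pos"],s["tool_rot"])
cv2.imwrite("pics/w4.png",im[:,:,::-1])
E
```

```text
[0.50675181 0.02185997 0.21772227] [-3.14055803e+00  1.02733314e-04  1.75505161e+00]
```

View pics/w4.png

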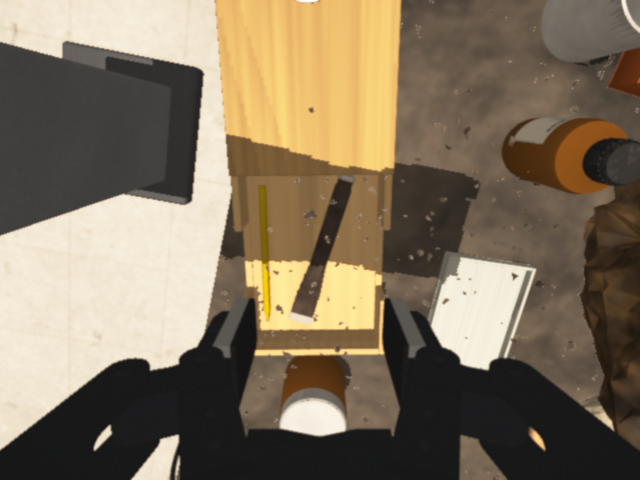

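The chisel lies free but slanted, from (346,180) to (303,318). The pencil is undisturbed at (263,187) to (268,319). I'll compute its pose.

```bash
python3 - <<'E'
from h import *
np.set_printoptions(precision=4,suppress=True)
s=robot.get_state()
c0=np.array([.507,-.0185,0]);Rz=Ro.from_euler('z',.183).as_matrix();toC=lambda X:(X-c0)@Rz
P=to_plane("wrist",[(346,179),(303,319),(318,245),(334,246)],.021,s);print(P,toC(P),np.linalg.norm(P[0]-P[1]))
d=P[0]-P[1];yaw=np.arctan2(-d[0],d[1]);m=P[:2].mean(0);m2=P[2:].mean(0)
print("chisel yaw",yaw,"mid",m,"shank ctr",m2,toC(m2),"width",np.linalg.norm(P[2]-P[3]))
psi=yaw+np.pi/2;print("target psi",psi,"turn",s["tool_rot"][2]-psi)
# tool delta in tool frame after turn
Rt=Ro.from_euler('xyz',[np.pi,0,psi]).as_matrix()
print("delta after turn",Rt.T@(m-s["tool_pos"]))
K=[(.637,.005,.014),(.72,.007,.014)]
print("tray corners top/wrist:",to_plane("wrist",[(447,253),(536,266)],.014,s))
E
```

```text
[[ 0.5236  0.055   0.021 ]
 [ 0.5099 -0.084   0.021 ]
 [ 0.5106 -0.0081  0.021 ]
 [ 0.5251 -0.0064  0.021 ]] [[ 0.0297  0.0692  0.021 ]
 [-0.009  -0.065   0.021 ]
 [ 0.0054  0.0096  0.021 ]
 [ 0.02    0.0086  0.021 ]] 0.13968501815139645
chisel yaw -0.09774740006487907 mid [ 0.5167 -0.0145  0.021 ] shank ctr [ 0.5178 -0.0073  0.021 ] [0.0127 0.0091 0.021 ] width 0.014581849712771622
target psi 1.4730489267300175 turn 0.28160443666308765
delta after turn [-0.0351  0.0134  0.1966]
tray corners top/wrist: [[0.6306 0.0041 0.014 ]
 [0.7164 0.007  0.014 ]]
```

Scaled: 0.05 m is 0.8, 0.0135 m is 0.216, 0.141 rad is 0.0449.

Emit:
nudge_tcp:
  plan:
    - [0.05, [0, 0, 0], 0.0449]
    - [0.05, [0, 0, 0], 0.0449]
    - [0.05, [-0.544, 0.216, 0], 0]
    - [0.05, [0, 0, 0.8], 0]
    - [0.05, [0, 0, 0.8], 0]
    - [0.05, [0, 0, 0.64], 0]
    - [0.05, [0, 0, 0.48], 0]
    - [0.05, [0, 0, 0], 0]
    - [0.05, [0, 0, 0.32], 0]
    - [0.05, [0, 0, 0.192], 0]
    - [0.05, [0, 0, 0], 0]
    - [0.05, [0, 0, 0], 0]

```text
t: 15.28
tool_pos: [0.5174, -0.0133, 0.0171]
tool_rot: [3.141, -0.0, 1.473]
wrist_force: [0.2, -0.2, -0.0]
grip_width: 0.0497
grasp_force: 0.0
```

Scaled: 0.002 m is 0.032.

Emit:
nudge_tcp:
  plan:
    - [0.05, [0, 0, 0.032], 0]
    - [0, [0, 0, 0], 0]
    - [0, [0, 0, 0], 0]
    - [0, [0, 0, 0], 0]
    - [0, [0, 0, 0], 0]
    - [0, [0, 0, 0], 0]
    - [0, [0, 0, 0], 0]

```text
t: 16.15
tool_pos: [0.517, -0.0132, 0.0148]
tool_rot: [3.141, 0.0, 1.473]
wrist_force: [-1.8, -0.3, 5.8]
grip_width: 0.0159
grasp_force: 58.7
```

Emit:
nudge_tcp:
  plan:
    - [0, [0, 0, -0.16], 0]
    - [0, [0, 0, -0.16], 0]
    - [0, [0, 0, -0.16], 0]
    - [0, [0, 0, 0], 0]
    - [0, [0, 0, 0], 0]

```text
t: 16.77
tool_pos: [0.5168, -0.0132, 0.0443]
tool_rot: [3.141, -0.0, 1.473]
wrist_force: [0.2, 0.2, -2.1]
grip_width: 0.016
grasp_force: 59.0
```

Held at 16 mm width with about 2 N of weight. I'll check where the lamp's nearest parts are before swinging to the tray.

Scaled: -0.03 m is -0.48, -0.02 m is -0.32.

Emit:
nudge_tcp:
  plan:
    - [0, [-0.064, 0, -0.32], 0]
    - [0, [0, 0, -0.48], 0]
    - [0, [0, 0, -0.48], 0]
    - [0, [0, 0, 0], 0]

```text
t: 17.27
tool_pos: [0.5182, -0.0173, 0.126]
tool_rot: [3.138, -0.0, 1.473]
wrist_force: [1.0, -0.3, -2.5]
grip_width: 0.0162
grasp_force: 59.0
```

```bash
python3 - <<'E'
from h import *
np.set_printoptions(precision=3,suppress=True)
# intersect top ray of lamp points with side image
for p in [(425,283),(500,303),(512,230)]:
    for z in (.05,.15,.25,.35,.5,.65):
        X=to_plane("top",[p],z)[0];print(p,X,proj("side",X)[0].round())
im=robot.camera("side")
im2=robot.camera("top")
o=np.hstack([cv2.resize(im[0:300,130:530],None,fx=1,fy=1),cv2.resize(im2[130:330,240:560],(400,250),interpolation=cv2.INTER_CUBIC)[:250].copy() if 0 else np.vstack([cv2.resize(im2[130:330,280:600],(400,250),interpolation=cv2.INTER_CUBIC),np.zeros((50,400,3),np.uint8)])])
cv2.imwrite("pics/l.png",o[:,:,::-1])
E
```

```text
(425, 283) [ 0.471 -0.182  0.05 ] [277. 203.]
(425, 283) [ 0.459 -0.163  0.15 ] [285. 177.]
(425, 283) [ 0.447 -0.145  0.25 ] [293. 147.]
(425, 283) [ 0.435 -0.126  0.35 ] [303. 112.]
(425, 283) [ 0.416 -0.099  0.5  ] [321.  47.]
(425, 283) [ 0.398 -0.071  0.65 ] [346. -40.]
(500, 303) [ 0.417 -0.36   0.05 ] [244. 153.]
(500, 303) [ 0.409 -0.327  0.15 ] [251. 129.]
(500, 303) [ 0.401 -0.295  0.25 ] [259. 102.]
(500, 303) [ 0.393 -0.262  0.35 ] [269.  70.]
(500, 303) [ 0.381 -0.214  0.5  ] [287.  11.]
(500, 303) [ 0.369 -0.165  0.65 ] [312. -68.]
(512, 230) [ 0.597 -0.409  0.05 ] [177. 182.]
(512, 230) [ 0.575 -0.372  0.15 ] [185. 157.]
(512, 230) [ 0.553 -0.336  0.25 ] [194. 128.]
(512, 230) [ 0.531 -0.3    0.35 ] [205.  95.]
(512, 230) [ 0.497 -0.245  0.5  ] [226.  32.]
(512, 230) [ 0.464 -0.191  0.65 ] [254. -52.]
```

View pics/l.png

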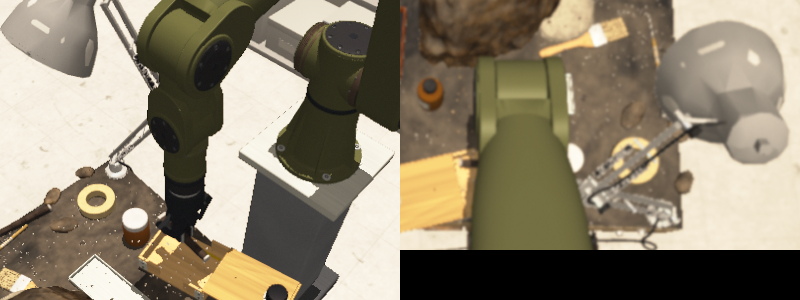

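The lamp elbow is at about (0.435, -0.127, 0.35), clear of the arm's plane. In the left panel the chisel hangs in the gripper above the case. I'll align to the tray yaw (0.03), extend in x, then shift in y in steps.

The manual's scale: shifts go in shares of 62.5 mm and turns go in shares of pi rad. Converting my numbers, 0.04 m is 0.64, -0.02 m is -0.32, -0.064 rad is -0.0204.

Emit:
nudge_tcp:
  plan:
    - [0, [0, 0, 0], -0.0204]
    - [0, [0, 0, 0], -0.0204]
    - [0, [0, 0.64, 0], 0]
    - [0, [0, 0.64, 0], 0]
    - [0, [0, 0.64, 0], 0]
    - [0, [0, 0.64, 0], 0]
    - [0, [-0.32, 0, 0], 0]
    - [0, [0, 0, 0], 0]

```text
t: 18.38
tool_pos: [0.6752, -0.0338, 0.1218]
tool_rot: [-3.137, 0.0, 1.599]
wrist_force: [-0.6, 0.0, -2.9]
grip_width: 0.0162
grasp_force: 59.3
```

Emit:
nudge_tcp:
  plan:
    - [0, [-0.32, 0, 0], 0]
    - [0, [0, 0, 0], 0]

```text
t: 18.62
tool_pos: [0.6767, -0.0541, 0.1241]
tool_rot: [-3.141, 0.0, 1.599]
wrist_force: [-0.8, -0.0, -1.4]
grip_width: 0.016
grasp_force: 59.3
```

Emit:
nudge_tcp:
  plan:
    - [0, [-0.24, 0, 0], 0]
    - [0, [0, 0, 0], 0]

```text
t: 18.88
tool_pos: [0.6779, -0.0686, 0.1245]
tool_rot: [3.141, 0.0, 1.599]
wrist_force: [-0.7, -0.4, -1.7]
grip_width: 0.0162
grasp_force: 59.3
```

Emit:
nudge_tcp:
  plan:
    - [0, [-0.208, 0, 0], 0]
    - [0, [0, 0, 0], 0]
    - [0, [0, 0, 0], 0]

```text
t: 19.25
tool_pos: [0.6784, -0.0803, 0.1243]
tool_rot: [-3.142, -0.0, 1.601]
wrist_force: [-0.3, 0.3, -1.8]
grip_width: 0.0164
grasp_force: 59.3
```

```bash
python3 - <<'E'
from h import *
s=robot.get_state();im=robot.camera("wrist");t=robot.camera("top")
print(s["tool_pos"],s["tool_rot"])
o=np.hstack([cv2.resize(im,(480,360)),cv2.resize(t[140:320,280:440],(320,360),interpolation=cv2.INTER_CUBIC)])
cv2.imwrite("pics/p.png",o[:,:,::-1])
E
```

```text
[ 0.67838432 -0.08033108  0.12426818] [-3.14156410e+00 -2.44041446e-04  1.60069833e+00]
```

View pics/p.png

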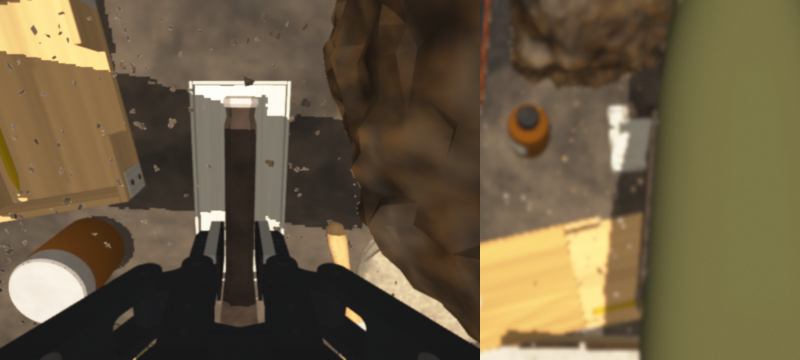

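The wrist view shows the chisel over the tray, with its +y end at (241,98), inside the tray's end corners at (190,84) and (291,82). The rock is at the right, from u≈365. I'll check the numbers.

```bash
python3 - <<'E'
from h import *
np.set_printoptions(precision=4,suppress=True)
s=robot.get_state();f=4/3
print("tray +y",to_plane("wrist",np.array([(190,84),(291,82)])*f,.014,s)[:,:2])
print("tray sides",to_plane("wrist",np.array([(196,230),(287,222)])*f,.014,s)[:,:2])
print("chisel end",to_plane("wrist",np.array([(225,98),(258,97)])*f,.125,s)[:,:2], "shank",to_plane("wrist",np.array([(225,200),(257,200)])*f,.133,s)[:,:2])
for z in(.05,.1,.15,.2):print("rock",z,to_plane("wrist",np.array([(325,60),(362,200),(400,250)])*f,z,s)[:,:2].round(3).tolist(), to_plane("top",[(385,165),(345,180)],z)[:,:2].round(3).tolist())
E
```

```text
tray +y [[0.6351 0.0002]
 [0.7177 0.0042]]
tray sides [[ 0.6384 -0.131 ]
 [ 0.724  -0.1202]]
chisel end [[ 0.6692 -0.0088]
 [ 0.6845 -0.0079]] shank [[ 0.6703 -0.0564]
 [ 0.6859 -0.0559]]
rock 0.05 [[0.734, 0.018], [0.775, -0.084], [0.813, -0.127]] [[0.779, -0.102], [0.742, 0.003]]
rock 0.1 [[0.721, 0.012], [0.752, -0.066], [0.781, -0.099]] [[0.761, -0.096], [0.725, 0.005]]
rock 0.15 [[0.707, 0.006], [0.729, -0.048], [0.75, -0.072]] [[0.743, -0.089], [0.709, 0.007]]
rock 0.2 [[0.694, 0.0], [0.706, -0.031], [0.718, -0.044]] [[0.725, -0.083], [0.692, 0.009]]
```

Everything is inside. The rock comes close at x ≳ 0.72, so I'll shift 5 mm toward −x and 6 mm toward −y, then lower in stages while watching force.

Scaled: 0.02 m is 0.32, -0.006 m is -0.096.

Emit:
nudge_tcp:
  plan:
    - [0, [-0.096, -0.08, 0], 0]
    - [0, [0, 0, 0.32], 0]
    - [0, [0, 0, 0.32], 0]
    - [0, [0, 0, 0.32], 0]
    - [0, [0, 0, 0], 0]

```text
t: 19.98
tool_pos: [0.6716, -0.0865, 0.0625]
tool_rot: [-3.138, -0.0, 1.601]
wrist_force: [0.8, -0.6, -2.1]
grip_width: 0.0164
grasp_force: 59.3
```

Emit:
nudge_tcp:
  plan:
    - [0, [0, 0, 0.192], 0]
    - [0, [0, 0, 0.192], 0]
    - [0, [0, 0, 0], 0]

```text
t: 20.35
tool_pos: [0.6725, -0.0864, 0.039]
tool_rot: [-3.139, -0.0, 1.601]
wrist_force: [0.2, 0.2, -2.3]
grip_width: 0.0162
grasp_force: 59.3
```

Emit:
nudge_tcp:
  plan:
    - [0, [0, 0, 0.16], 0]
    - [0, [0, 0, 0.128], 0]
    - [0, [0, 0, 0], 0]
    - [0, [0, 0, 0], 0]

```text
t: 20.85
tool_pos: [0.6736, -0.0865, 0.0223]
tool_rot: [3.142, 0.0, 1.601]
wrist_force: [-0.6, 0.2, -3.1]
grip_width: 0.0162
grasp_force: 59.3
```

Scaled: 0.005 m is 0.08, 0.003 m is 0.048.

Emit:
nudge_tcp:
  plan:
    - [0, [0, 0, 0.08], 0]
    - [0, [0, 0, 0.048], 0]
    - [0, [0, 0, 0], 0]
    - [0, [0, 0, 0], 0]

```text
t: 21.35
tool_pos: [0.6736, -0.0865, 0.0143]
tool_rot: [3.142, 0.0, 1.601]
wrist_force: [-0.2, -0.8, -3.0]
grip_width: 0.0162
grasp_force: 59.4
```

Emit:
nudge_tcp:
  plan:
    - [0, [0, 0, 0.032], 0]
    - [0, [0, 0, 0], 0]

```text
t: 21.6
tool_pos: [0.6734, -0.0865, 0.0121]
tool_rot: [-3.141, -0.0, 1.601]
wrist_force: [-0.4, 0.6, -2.1]
grip_width: 0.0162
grasp_force: 59.4
```

Emit:
nudge_tcp:
  plan:
    - [0, [0, 0, 0.024], 0]
    - [0, [0, 0, 0], 0]

```text
t: 21.85
tool_pos: [0.6735, -0.0865, 0.0107]
tool_rot: [-3.141, -0.0, 1.601]
wrist_force: [0.2, -0.1, -1.7]
grip_width: 0.0162
grasp_force: 59.4
```

Scaled: 0.0015 m is 0.024.

Emit:
nudge_tcp:
  plan:
    - [0, [0, 0, 0.024], 0]
    - [0, [0, 0, 0], 0]

```text
t: 22.1
tool_pos: [0.6737, -0.0865, 0.0099]
tool_rot: [3.141, 0.0, 1.601]
wrist_force: [-2.4, 0.7, 2.3]
grip_width: 0.0161
grasp_force: 59.9
```

Emit:
nudge_tcp:
  plan:
    - [0, [0, 0, 0.016], 0]
    - [0, [0, 0, 0], 0]

```text
t: 22.35
tool_pos: [0.6737, -0.0865, 0.0098]
tool_rot: [3.141, 0.0, 1.601]
wrist_force: [-4.3, 0.3, 9.7]
grip_width: 0.0161
grasp_force: 60.8
```

The chisel has touched down. Release gently to 28 mm, rise and withdraw.

Scaled: -0.05 m is -0.8, -0.04 m is -0.64.

Emit:
nudge_tcp:
  plan:
    - [0.02, [0, 0, -0.016], 0]
    - [0.028, [0, 0, 0], 0]
    - [0.028, [0, 0, 0], 0]
    - [0.028, [0, 0, 0], 0]
    - [0.028, [0, 0, -0.16], 0]
    - [0.028, [0, 0, -0.48], 0]
    - [0.028, [0, 0, -0.8], 0]
    - [0.028, [0, 0, -0.8], 0]
    - [0.028, [0, 0, -0.64], 0]
    - [0.028, [0, 0, 0], 0]

```text
t: 23.6
tool_pos: [0.6762, -0.0868, 0.1947]
tool_rot: [3.133, 0.001, 1.601]
wrist_force: [0.2, -0.1, 0.1]
grip_width: 0.028
grasp_force: 0.0
```

Emit:
nudge_tcp:
  plan:
    - [0.028, [0.32, -0.32, 0], 0]
    - [0.028, [0.32, -0.32, 0], 0]
    - [0.028, [0, 0, 0], 0]
    - [0.028, [0, 0, 0], 0]

```text
t: 24.1
tool_pos: [0.6325, -0.0479, 0.1891]
tool_rot: [-3.142, 0.0, 1.601]
wrist_force: [-0.0, -0.6, 0.3]
grip_width: 0.0281
grasp_force: 0.0
```

```bash
python3 - <<'E'
from h import *
s=robot.get_state();im=robot.camera("wrist");t=robot.camera("side")
print(s["tool_pos"],s["tool_rot"])
o=np.hstack([cv2.resize(im,(480,360)),cv2.resize(t[180:420,170:383],(320,360),interpolation=cv2.INTER_CUBIC)])
cv2.imwrite("pics/f.png",o[:,:,::-1])
E
```

```text
[ 0.63254869 -0.04792898  0.18907355] [-3.14157977e+00  2.61736273e-04  1.60086959e+00]
```

View pics/f.png

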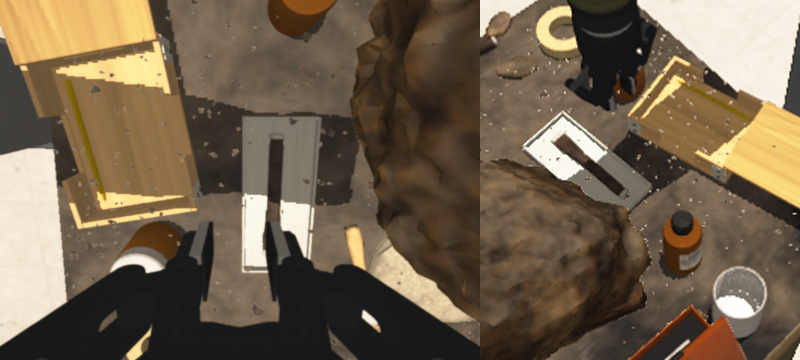

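The chisel lies flat inside the tray, from about (277,135) to (272,250) in a tray spanning (243,115) to (320,272). The pencil is still in the case and the lid is open. The jar, bottle and tin stand in place, and the gripper touches nothing.

```bash
python3 -c "
from cell import robot
print(robot.sign_off())"
```

```text
the job is handed in; nothing more can be done
None
```

I slid the lid fully open (it was not locked, so the knob was not turned) and laid the chisel flat in the tray without dropping it; the pencil is still in the case, the jar, bottle and tin look undisturbed, and I handed the job in at about 24 s (no verdict was returned).

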